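Load the field coils and clamp down the microscope test chamber

TASK

Slide every wound coil up off its spindle and stand it upright on the floor inside the round test chamber, setting it down rather than dropping it; then lay the retaining bar across the chamber, flat in its two saddles and about centred. After that tighten the four wing knobs clockwise in three rounds, each knob by about a third of its full travel per round and all four done before the next round begins, always crisscross (a knob, then the one opposite, then the other opposite pair), until all are fully home. Leave the bottle and the glass dish where they are.

Things in the scene. Friction and masses are not known exactly. Their poses are not given: they have to be found in the camera images.
- chamber: the test chamber, fixed: an aluminium drum 280 mm across and 50 mm high, its flat flange 62 mm wide round an open round cavity 156 mm across; two steel saddles and four wing knobs stand on the flange, white tape corners lie round it on the bench. Origin: centre of its underside, z up. Its place varies, and its yaw by 0.3 rad either way
- cavity (a point): centre of the cavity floor, 12 mm above the bench; axes as the chamber's
- seat (a point): where the bar's origin belongs: midway between the two saddles at seat height, 88 mm above the bench; axes as the chamber's. The saddles stand at y = +105 and -105 mm (20 mm long in y, 58 mm wide in x); each seat lies between two cheeks 12 mm higher and 42 mm apart in x
- stand: white board 250 x 75 x 15 mm, fixed, with three upright steel spindles 16 mm thick that reach 60 mm above the board, at x = -85, 0 and +85 mm in its frame. Origin: centre of its underside
- bar: steel retaining bar 240 x 36 x 14 mm, 0.4 kg, lying flat on the bench at the start. Origin: centre of its underside; its y axis runs along its length, z up. A black upright grip, 64 mm long (along y), 16 mm thick (along x), stands on its middle from 14 to 46 mm above the underside. Both ends are alike
- coil1: copper-wound coil bobbin, 0.15 kg, on one spindle of the stand (one to three such coils are there; None if absent). Origin: centre of its underside, z up. Wound body 54 mm across and 42 mm high, then a round black neck 30 mm across from 42 to 72 mm; bore 22 mm. Its spindle reaches 60 mm above the coil's underside, so it must rise more than that
- coil2: copper-wound coil bobbin, 0.15 kg, on one spindle of the stand (one to three such coils are there; None if absent). Origin: centre of its underside, z up. Wound body 54 mm across and 42 mm high, then a round black neck 30 mm across from 42 to 72 mm; bore 22 mm. Its spindle reaches 60 mm above the coil's underside, so it must rise more than that
- coil3: copper-wound coil bobbin, 0.15 kg, on one spindle of the stand (one to three such coils are there; None if absent). Origin: centre of its underside, z up. Wound body 54 mm across and 42 mm high, then a round black neck 30 mm across from 42 to 72 mm; bore 22 mm. Its spindle reaches 60 mm above the coil's underside, so it must rise more than that
- knob1 (a joint): a black wing knob on a steel hub, hinge about the vertical: 0 = loose (starts at 0 to 0.25), grows as it is turned clockwise seen from above, hard stop at 2.4 rad = fully home; 0.08 N m of friction, stays where it is left. At (-80, +80) mm in the chamber's frame; knobs 1, 2, 3, 4 follow one another round the bolt circle, so 1 is opposite 3 and 2 opposite 4
- knob1_wing (a point): point on the axis of knob1, 90 mm above the bench, mid-wing. The wing is 64 mm long, 16 mm thick and spans 70 to 106 mm above the bench; it lies along this point's y axis, which is the chamber's y axis turned clockwise by the joint value
- knob2 (a joint): a black wing knob on a steel hub, hinge about the vertical: 0 = loose (starts at 0 to 0.25), grows as it is turned clockwise seen from above, hard stop at 2.4 rad = fully home; 0.08 N m of friction, stays where it is left. At (-80, -80) mm in the chamber's frame; knobs 1, 2, 3, 4 follow one another round the bolt circle, so 1 is opposite 3 and 2 opposite 4
- knob2_wing (a point): point on the axis of knob2, 90 mm above the bench, mid-wing. The wing is 64 mm long, 16 mm thick and spans 70 to 106 mm above the bench; it lies along this point's y axis, which is the chamber's y axis turned clockwise by the joint value
- knob3 (a joint): a black wing knob on a steel hub, hinge about the vertical: 0 = loose (starts at 0 to 0.25), grows as it is turned clockwise seen from above, hard stop at 2.4 rad = fully home; 0.08 N m of friction, stays where it is left. At (+80, -80) mm in the chamber's frame; knobs 1, 2, 3, 4 follow one another round the bolt circle, so 1 is opposite 3 and 2 opposite 4
- knob3_wing (a point): point on the axis of knob3, 90 mm above the bench, mid-wing. The wing is 64 mm long, 16 mm thick and spans 70 to 106 mm above the bench; it lies along this point's y axis, which is the chamber's y axis turned clockwise by the joint value
- knob4 (a joint): a black wing knob on a steel hub, hinge about the vertical: 0 = loose (starts at 0 to 0.25), grows as it is turned clockwise seen from above, hard stop at 2.4 rad = fully home; 0.08 N m of friction, stays where it is left. At (+80, +80) mm in the chamber's frame; knobs 1, 2, 3, 4 follow one another round the bolt circle, so 1 is opposite 3 and 2 opposite 4
- knob4_wing (a point): point on the axis of knob4, 90 mm above the bench, mid-wing. The wing is 64 mm long, 16 mm thick and spans 70 to 106 mm above the bench; it lies along this point's y axis, which is the chamber's y axis turned clockwise by the joint value
- oil: amber glass bottle with black cap, 48 mm across, 85 mm high, a bystander; origin: centre of its underside
- dish: shallow glass dish 90 mm across, 18 mm high, a bystander; origin: centre of its underside
Things that resemble listed ones, but are neither listed nor needed, are in the scene too. What is shaped like the coil1 but pink or red is not meant.

How it is judged (in metres and radians):
On the way, in this order (a step that is already met when the one before it is completed fails the run):
1. every coil stands on the chamber's cavity floor, let go (horizontal distance between each of coil1, coil2, coil3 and cavity below 0.058 m and z of each of coil1, coil2, coil3 in the frame of cavity below 0.008 m and angle between each of coil1, coil2, coil3's own z axis and vertical below 0.12 rad and linear speed of each of coil1, coil2, coil3 below 0.02 m/s and contact force between the fingers and coil1 below 0.3 N and contact force between the fingers and coil2 below 0.3 N and contact force between the fingers and coil3 below 0.3 N), for 0.2 s.
2. the bar lies flat in both saddles, let go (x of bar in the frame of seat between -0.006 and 0.006 m and y of bar in the frame of seat between -0.015 and 0.015 m and z of bar in the frame of seat between -0.004 and 0.004 m and angle between the y axis of bar and the y axis of seat, either way round below 0.06 rad and angle between bar's own z axis and vertical below 0.06 rad and contact force between the fingers and bar below 0.3 N), for 0.2 s.
3. first round: all four knobs about a third tight (value of joint each of knob1, knob2, knob3, knob4 above 0.55 rad), for 0.1 s.
4. second round: all four knobs about two thirds tight (value of joint each of knob1, knob2, knob3, knob4 above 1.35 rad), for 0.1 s.
5. third round: all four knobs fully home (value of joint each of knob1, knob2, knob3, knob4 above 2.25 rad), for 0.1 s.
At the end, for the whole second after the job is handed in: every coil upright (within 0.12 rad) on the cavity floor (underside within 8 mm of it, axis within 58 mm of the centre); the bar flat in both saddles (within 6 mm across, 15 mm along, 4 mm in height, 0.06 rad in direction and tilt); all four knobs beyond 2.25 of 2.4 rad; all at rest and let go (all of step 1 and all of step 2 and all of step 5 and linear speed of bar below 0.02 m/s); the robot touches nothing.
It fails at once if a knob is turned beyond 1.3 rad before all have passed 0.5 rad (first round), or beyond 2.1 rad before all have passed 1.3 rad (second round) ((value of joint any of knob1, knob2, knob3, knob4 above 1.3 rad and value of joint any of knob1, knob2, knob3, knob4 below 0.5 rad) or (value of joint any of knob1, knob2, knob3, knob4 above 2.1 rad and value of joint any of knob1, knob2, knob3, knob4 below 1.3 rad)).
It fails at once if two neighbouring knobs are tightened in a round (past 0.5, 1.3 or 2.2 rad) while the other two are not yet: not crisscross (((value of joint each of knob1, knob2 above 0.5 rad and value of joint each of knob3, knob4 below 0.5 rad) or (value of joint each of knob2, knob3 above 0.5 rad and value of joint each of knob4, knob1 below 0.5 rad) or (value of joint each of knob3, knob4 above 0.5 rad and value of joint each of knob1, knob2 below 0.5 rad) or (value of joint each of knob4, knob1 above 0.5 rad and value of joint each of knob2, knob3 below 0.5 rad)) or ((value of joint each of knob1, knob2 above 1.3 rad and value of joint each of knob3, knob4 below 1.3 rad) or (value of joint each of knob2, knob3 above 1.3 rad and value of joint each of knob4, knob1 below 1.3 rad) or (value of joint each of knob3, knob4 above 1.3 rad and value of joint each of knob1, knob2 below 1.3 rad) or (value of joint each of knob4, knob1 above 1.3 rad and value of joint each of knob2, knob3 below 1.3 rad)) or ((value of joint each of knob1, knob2 above 2.2 rad and value of joint each of knob3, knob4 below 2.2 rad) or (value of joint each of knob2, knob3 above 2.2 rad and value of joint each of knob4, knob1 below 2.2 rad) or (value of joint each of knob3, knob4 above 2.2 rad and value of joint each of knob1, knob2 below 2.2 rad) or (value of joint each of knob4, knob1 above 2.2 rad and value of joint each of knob2, knob3 below 2.2 rad))).
It fails at once if a coil is dropped into the chamber (faster than 0.75 m/s within 50 mm of its floor) ((horizontal distance between coil1 and cavity below 0.075 m and z of coil1 in the frame of cavity below 0.05 m and linear speed of coil1 above 0.75 m/s) or (horizontal distance between coil2 and cavity below 0.075 m and z of coil2 in the frame of cavity below 0.05 m and linear speed of coil2 above 0.75 m/s) or (horizontal distance between coil3 and cavity below 0.075 m and z of coil3 in the frame of cavity below 0.05 m and linear speed of coil3 above 0.75 m/s)).
It fails at once if the bottle or the dish is shifted by more than 30 mm (distance of any of oil, dish from where it was at the start of the episode above 0.03 m).
Of coil1, coil2, coil3 only 1 to 3 are there at a start; the rules pass over those that are not, and their reading is None.
At some moment in a run one of bar may be knocked a few centimetres aside while the robot is not near it.
It also fails if it takes over 210 s, if anything falls off the work surface, if the arm or the gripper's body presses on something with over 40 N, if the wrist force passes 120 N, or if a joint passes its speed limit or range.

ROBOT

A 7-joint arm with a two-finger parallel gripper is mounted at the origin on the work surface. World frame = base frame: x ahead of the robot, y to its left, z up, the work surface at z = 0. Lengths are in m, angles in degrees, forces in N, time in s.
With the tool pointing down it reaches from about 0.4 to 0.9 m from the base axis. Payload 5.6 kg.
Tool frame: the origin (TCP) lies at the very end of the fingers, on their centre line; the grasp point (between the pads) lies 19 mm behind it; z points along the fingers, y is the line along which they close (so a half turn about z gives the same grasp; the last joint's range is limited). The gripper opens to 92 mm and grips with 3 to 60 N. Pads are 20 mm wide; open, the fingers measure 128 mm over their backs; the gripper's body (75 mm by 189 mm) begins 69 mm behind the grasp point.
Start: joints at [-74.313, 26.786, -0.665, 91.828, 0.344, 61.387, -3.226], TCP at [0.203, 0.618, 0.194] pointing down, gripper open.
Joint ranges: [-144.91, 144.91], [-17.63, 115.5], [-89.93, 88.59], [15.96, 139.68], [-74.01, 254.01], [8.47, 105.57], [-167.45, 167.45]. Speed limits (degrees/s): [147.25, 147.25, 180, 180, 180, 180, 180].

INTERFACE

Orientations are given as [roll, pitch, yaw] about the fixed x, y, z axes, in that order (R = Rz(yaw) Ry(pitch) Rx(roll)).
In Python, from bench import robot, get_state, snapshot gives the robot as it stands. Calls block until the motion is done:
- robot.move_ptp(position, orientation): joint-space move of the TCP to a pose.
- robot.movel(position, frame=None, v=0.15, stop_force=None): straight line of the TCP; frame=None keeps the orientation; v is the mean speed in m/s. With stop_force (N) it stops when the force on the tool has changed by that much, and returns True; else False.
- robot.move_j(angles): joint-space move.
- robot.command_gripper(opening, f_grip=None): opening from 0.0 (shut) to 1.0 (fully open); f_grip is the grip in N (None keeps the last); returns when the fingers have stopped.
- robot.pause(seconds).
- robot.inverse_kinematics(position, orientation): joint angles nearest the present ones, or None.
- get_state(): the state.
- snapshot(name): name is "scene" or "side" or "wrist"; returns a dict with "img" (400x640x3 uint8, red, green, blue), "fx", "fy", "cx", "cy" (pixels), "rvec" (rotation vector, rad) and "tvec" (3), from world to camera coordinates, as OpenCV has them. Camera axes: x right, y down, z forward; pixel columns grow to the right and rows downward; lengths in m; the calibration is good to about 2 mm. A picture is of the moment at which its call begins. There is no depth.
A pose or a line that the arm cannot do raises robot.IKError and nothing moves.
- robot.sign_off(): hands the job in; it is judged then, once.
The state is a dict: "time_s": time; "joint_positions": joint angles; "qd": joint speeds; "effort": joint torques, N m; "tcp_pos": TCP position; "ee_rot": TCP orientation; "ft_force": force on the tool from outside, world axes, zero at the start; "torque": the same for the moment, N m; "gripper_width": opening from 0.0 (shut) to 1.0 (fully open); "grasp_force": force on a finger pad.
Only numpy, scipy, OpenCV 4.12 (cv2) and the standard library are available. Lean on these libraries where they do the work, as an engineer would, in place of code of your own. Each camera call takes 0.05 s, during which the arm holds its last target. There are 200 camera calls.

## Working session

There is one attempt and no reset: what is moved stays moved. The work goes in short steps, each a Python script; the robot and the scene stay as the last script left them, time stands still between calls to the robot, and variables do not carry over. Pictures are saved under pics/ and viewed, at most 14 in all, crops included, and the job is handed in when it is done.

```bash
ls; mkdir -p pics
cat > h.py <<'E'
import numpy as np, cv2
from bench import robot, get_state, snapshot
def save(s,name,crop=None,k=1):
    im=s["img"][:,:,::-1]
    if crop: x0,y0,x1,y1=crop; im=im[y0:y1,x0:x1]
    cv2.imwrite("pics/"+name+".png",cv2.resize(im,None,fx=k,fy=k,interpolation=cv2.INTER_CUBIC))
def ray(s,uv):
    R=cv2.Rodrigues(np.array(s["rvec"],float))[0]; t=np.array(s["tvec"],float)
    d=R.T@np.array([(uv[0]-s["cx"])/s["fx"],(uv[1]-s["cy"])/s["fy"],1]); return -R.T@t,d
def px2w(s,uv,z):
    c,d=ray(s,uv); return c+d*(z-c[2])/d[2]
def w2px(s,P):
    K=np.array([[s["fx"],0,s["cx"]],[0,s["fy"],s["cy"]],[0,0,1.]])
    return cv2.projectPoints(np.array(P,float).reshape(-1,3),np.array(s["rvec"],float),np.array(s["tvec"],float),K,None)[0][:,0]
E
python3 - <<'E'
from h import *
import pickle
D={n:snapshot(n) for n in("scene","side","wrist")}
pickle.dump(D,open("d0.pkl","wb"))
for n in D:
    s=D[n]; save(s,n+"0",None,1.25); print(n,ray(s,(320,200)),s["fx"])
print(get_state())
E
```

```text
pics
scene (array([1.23635868, 0.28067779, 1.25497607]), array([-0.53076257, -0.21333649, -0.82033682])) 475.84370490300296
side (array([-0.0923683 , -0.86957997,  0.86262984]), array([ 0.48824301,  0.64947265, -0.58295684])) 461.00583895467224
wrist (array([0.13223781, 0.64093426, 0.38469576]), array([ 0.23142117, -0.09035443, -0.96879696])) 352.6955687579024
{'time_s': 0.15, 'joint_positions': array([-74.31322155,  26.8245651 ,  -0.66371442,  91.86604255,
         0.34316766,  61.38705683,  -3.22597382]), 'qd': array([ 0.01856092, -0.12829021, -0.03023926, -0.04680918,  0.02598545,
        0.10875066,  0.01003833]), 'effort': array([ 2.00666827e-04, -5.20947397e+01, -1.27808578e-02, -2.43974876e+01,
       -5.66627830e-02,  1.52084185e-02,  1.03605835e-04]), 'tcp_pos': array([0.20241264, 0.61720282, 0.19307735]), 'ee_rot': array([-1.79924518e+02,  5.79476075e-03,  1.61844289e+02]), 'ft_force': array([ 0.30321666, -0.49557582, -0.41292208]), 'torque': array([0.05947305, 0.01053013, 0.04455625]), 'grasp_force': 0.0, 'gripper_width': 1.0061824338546705}
```

View pics/scene0.png

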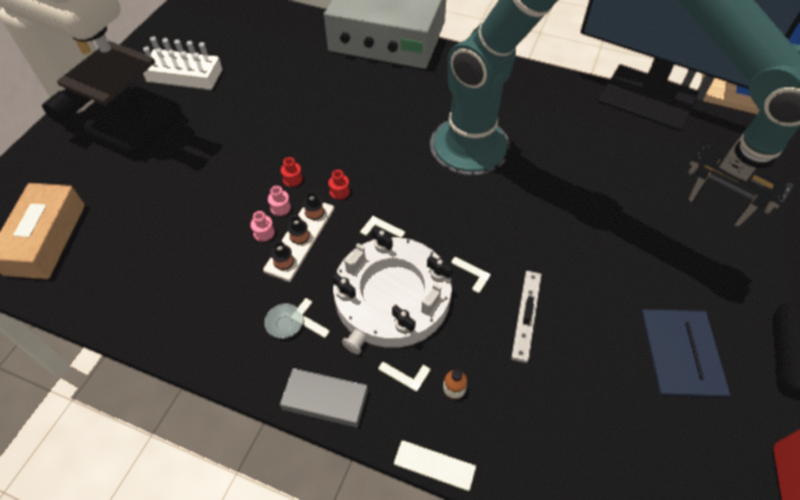

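View pics/side0.png

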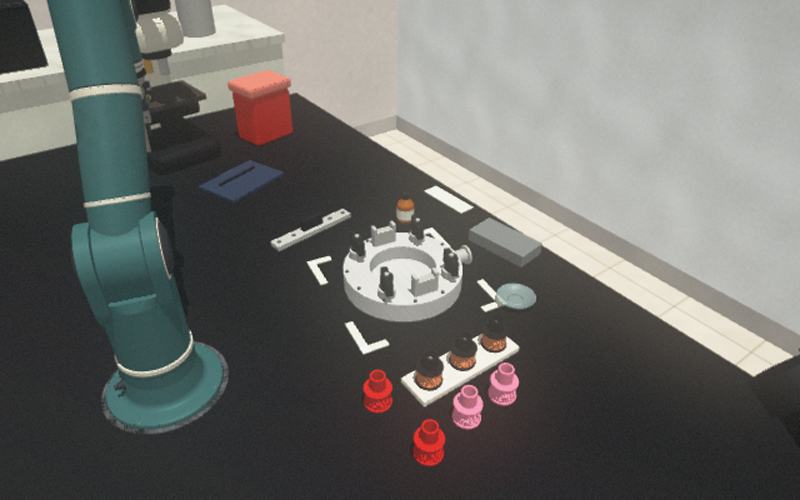

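The scene view shows the chamber at about (393,290). Three copper coils with black necks stand on the white board at (314,206), (299,230) and (283,255). The bar is at (526,315), the bottle at (455,383) and the dish at (284,321). The lookalikes are red at (290,172) and (338,184) and pink at (278,200) and (262,226), all off the board and therefore rejected. The blue pad's dark stripe at (694,350) is not the bar. I'll check the choice in a close crop.

Run:
```python
from h import *
import pickle
D=pickle.load(open("d0.pkl","rb"))
save(D["scene"],"c1",(200,125,400,275),4)
save(D["scene"],"c2",(400,205,440,295),6)
save(D["side"],"c3",(210,150,430,325),3.6)
```

```text
(no output)
```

View pics/c1.png

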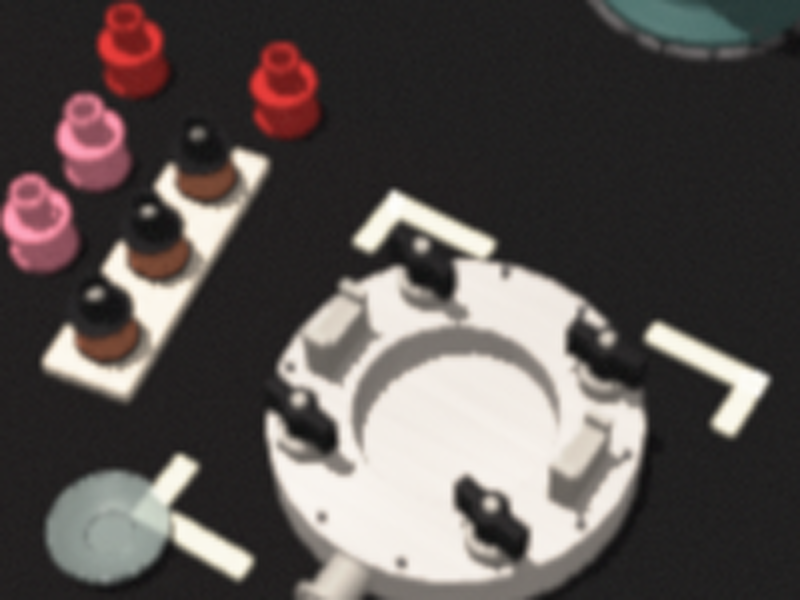

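View pics/c2.png

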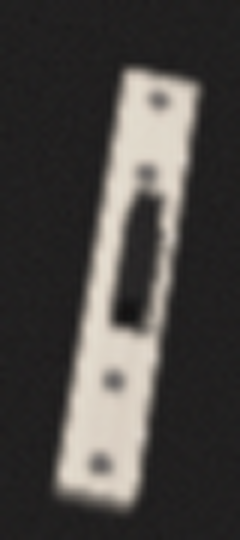

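Run:
```python
from h import *
import pickle
s=pickle.load(open("d0.pkl","rb"))["scene"]
c=lambda p,x0,y0,k:((p[0]+.5)/k+x0-.5,(p[1]+.5)/k+y0-.5)
r=lambda L,z,a=(200,125,4):np.array([px2w(s,c(p,*a),z) for p in L])[:,:2]
k=r([(421,244),(607,339),(490,502),(300,399)],.108)
print("knobs",k,"ctr",k.mean(0),"sides",np.linalg.norm(k-np.roll(k,-1,0),axis=1))
print("spindles",r([(196,133),(149,204),(95,292)],.075))
print("board",r([(42,365),(127,398),(268,157)],.015))
b=r([(125,70),(200,87),(133,505),(57,490)],.014,(400,205,6));print("bar",b,b.mean(0),np.linalg.norm(b-np.roll(b,-1,0),axis=1))
print("dish",r([(107,530)],.01))
print("tapes",r([(395,192),(767,378)],0))
```

```text
knobs [[ 0.46251355 -0.0793637 ]
 [ 0.49088053  0.07909879]
 [ 0.64735555  0.05047633]
 [ 0.62081233 -0.10547156]] ctr [ 0.55539049 -0.01381504] sides [0.16098151 0.1590713  0.15819067 0.16043728]
spindles [[ 0.40574212 -0.301146  ]
 [ 0.48422944 -0.30264356]
 [ 0.57472884 -0.3013984 ]]
board [[ 0.61791258 -0.33588731]
 [ 0.61994403 -0.26037378]
 [ 0.36427478 -0.26293182]]
bar [[0.37360018 0.26991101]
 [0.36925717 0.30846076]
 [0.60857694 0.33772574]
 [0.61458813 0.30256686]] [0.4915056  0.30466609] [0.03879361 0.24110245 0.03566905 0.24319045]
dish [[ 0.7248078  -0.22218383]]
tapes [[ 0.34793418 -0.15461514]
 [ 0.40830673  0.18850713]]
```

Run:
```python
from h import *
import pickle
t0=get_state()["time_s"]
for yaw in (0,90,180,-90):
    q=robot.inverse_kinematics([.49,-.3,.3],[180,0,yaw]); print(yaw,None if q is None else np.round(q,0))
robot.move_ptp([.43,-.30,.30],[180,0,0]) 
s1=snapshot("wrist"); print(get_state()["time_s"]-t0)
robot.move_ptp([.48,-.014,.36],[180,0,0])
s2=snapshot("wrist"); st=get_state();print(st["time_s"]-t0,st["joint_positions"],st["tcp_pos"])
s3=snapshot("scene")
pickle.dump((s1,s2,s3),open("d1.pkl","wb"))
save(s1,"w1",None,1.25);save(s2,"w2",None,1.25)
```

```text
0 [-23.  25.  70.  98. -24.  74. -38.]
90 [-25.  27.  74.  98. -27.  75.  55.]
180 [-20.  22.  63.  98. -20.  73. 138.]
-90 [ -27.   30.   78.   98.  -30.   77. -123.]
3.375
4.5667 [-58.75834055  -0.58085556  57.80797747 104.520007     0.52173928
  75.79836286 -91.22479799] [ 0.47992175 -0.01553665  0.35988449]
```

View pics/w1.png

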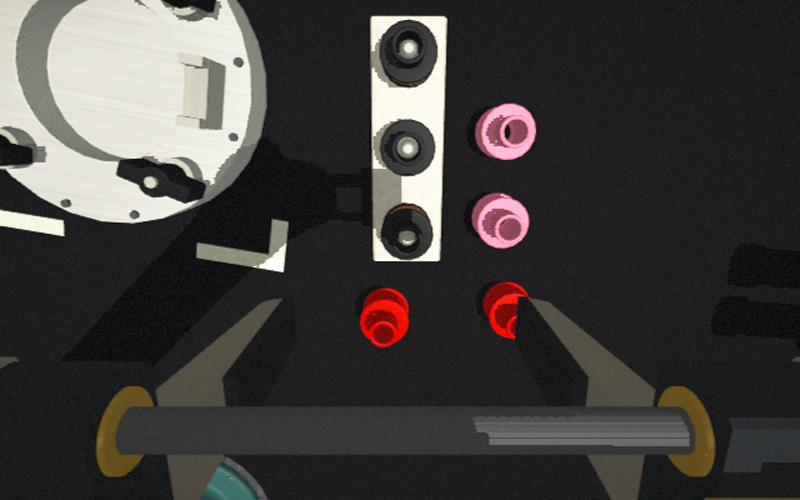

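View pics/w2.png

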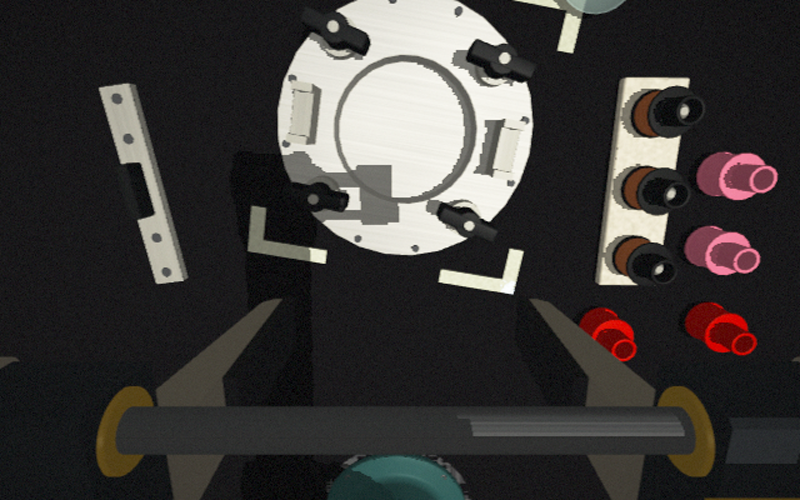

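w1 shows the board with three black-necked coils and spindle tips at (408,48), (407,148) and (407,237). The pink and red decoys are off the board. w2 shows the cavity rim at x 334–475, knob hubs at (333,31), (504,59) and (469,226), and bar corners at (99,88), (133,84), (187,278) and (156,284).

Run:
```python
from h import *
import pickle
s1,s2,s3=pickle.load(open("d1.pkl","rb"))
r=lambda s,L,z:np.array([px2w(s,((p[0]+.5)/1.25-.5,(p[1]+.5)/1.25-.5),z) for p in L])[:,:2].round(4)
print("board",r(s1,[(371,15),(447,15),(440,261),(373,261)],.015))
print("spin",r(s1,[(408,48),(407,148),(407,237)],.075))
k=r(s2,[(316,195),(469,226),(504,59),(333,31)],.108);print("knobs1..",k,k.mean(0),np.linalg.norm(k-np.roll(k,-1,0),axis=1))
d=(k[0]-k[1]+k[3]-k[2]);print("yaw",np.degrees(np.arctan2(-d[0],d[1])))
c=r(s2,[(334,128),(475,128),(405,55),(405,202)],.05);print("rim",c)
b=r(s2,[(99,88),(133,84),(187,278),(156,284)],.014);print("bar",b,b.mean(0),np.linalg.norm(b-np.roll(b,-1,0),axis=1))
```

```text
board [[ 0.6172 -0.2653]
 [ 0.6173 -0.3395]
 [ 0.3678 -0.3382]
 [ 0.3677 -0.2629]]
spin [[ 0.577  -0.3011]
 [ 0.4927 -0.3005]
 [ 0.409  -0.3007]]
knobs1.. [[ 0.4957  0.0747]
 [ 0.4637 -0.0802]
 [ 0.6218 -0.107 ]
 [ 0.6457  0.051 ]] [ 0.556725 -0.015375] [0.15817083 0.16035539 0.1597974  0.15186076]
yaw -10.129107931966992
rim [[ 0.5613  0.0628]
 [ 0.5611 -0.0914]
 [ 0.6348 -0.015 ]
 [ 0.4801 -0.0147]]
bar [[0.6064 0.3354]
 [0.6106 0.2958]
 [0.3777 0.2646]
 [0.3697 0.3055]] [0.4911   0.300325] [0.0398221  0.23498053 0.04167505 0.23858101]
```

```bash
cat >> h.py <<'E'
C=np.array([.556,-.0145]); YAW=np.radians(-10.1)
def ch(x,y): c,s=np.cos(YAW),np.sin(YAW); return C+[c*x-s*y,s*x+c*y]
def coil(xy,dst,o=.55,zl=.064):
    D=[180,0,0]
    robot.command_gripper(o); robot.move_ptp([*xy,.16],D); robot.movel([*xy,.0625],v=.12,stop_force=8)
    robot.command_gripper(0,f_grip=25); st=get_state(); print("grip",st["gripper_width"]*92,st["grasp_force"],st["tcp_pos"])
    dz=st["tcp_pos"][2]-.015
    robot.movel([*xy,.20],v=.12); st=get_state(); print("up",st["gripper_width"]*92,st["ft_force"])
    robot.movel([*dst,.20],v=.25)
    robot.movel([*dst,.075],v=.12); hit=robot.movel([*dst,.012+dz-.003],v=.03,stop_force=4)
    st=get_state(); print("down",hit,st["tcp_pos"],"expect z",.012+dz)
    robot.command_gripper(.5); robot.movel([*dst,.2],v=.2)
    print("t",get_state()["time_s"],np.round(get_state()["joint_positions"]))
E
python3 - <<'E'
from h import *
coil([.577,-.3012],ch(36,0))
E
```

```text
grip 27.475560402435647 25.000443002209067 [ 0.57720415 -0.30163917  0.06296148]
up 27.64933685465191 [ 0.2996553  -0.56586728 -0.72009302]Traceback (most recent call last):
  File "<stdin>", line 2, in <module>
  File "h.py", line 23, in coil
    robot.movel([*dst,.20],v=.25)
    ~~~~~~~~~~~^^^^^^^^^^^^^^^^^^
bench.IKError: the arm cannot follow that straight line within its joint ranges
```

```bash
sed -i 's/robot.movel(\[\*dst,.20\],v=.25)/robot.move_ptp([*dst,.20],D)/' h.py
python3 - <<'E'
from h import *
st=get_state(); print(st["tcp_pos"],np.round(st["joint_positions"]),st["ft_force"])
dst=ch(36,0); print(robot.inverse_kinematics([*dst,.2],[180,0,0]),robot.inverse_kinematics([*dst,.06],[180,0,0]))
save(snapshot("scene"),"g1",(180,100,400,270),3)
E
```

```text
[ 0.57656491 -0.3008529   0.19906932] [ -9.  33.  50.  94. -27.  66. -43.] [ 0.2996553  -0.56586728 -0.72009302]
None None
```

View pics/g1.png

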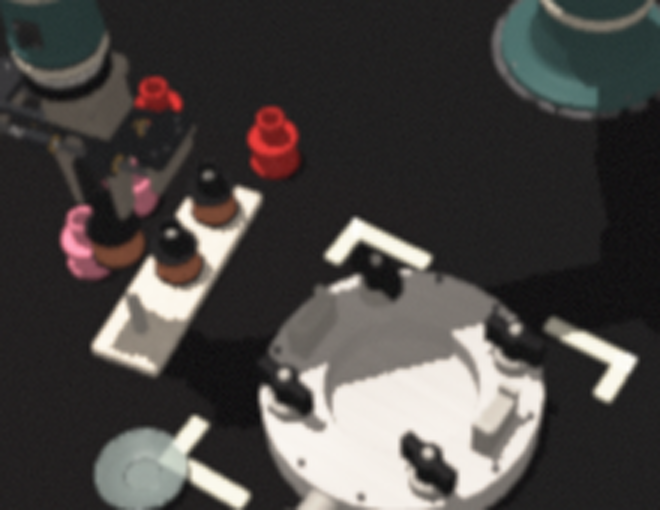

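The coil is held at crop (115,240) and its spindle is bare. IK to the chamber failed, so I'll explore yaws.

Run:
```python
from h import *
f=lambda q:None if q is None else np.round(q).astype(int).tolist()
d=ch(36,0)
for yaw in (-180,-135,-90,-45,0,45,90,135): print(yaw,f(robot.inverse_kinematics([*d,.2],[180,0,yaw])))
print([ (x,f(robot.inverse_kinematics([x,-.1,.2],[180,0,0]))) for x in (.4,.5,.55,.6)])
print([ (y,f(robot.inverse_kinematics([.577,y,.2],[180,0,0]))) for y in (-.25,-.2,-.15,-.1,-.05)])
```

```text
-180 None
-135 None
-90 None
-45 None
0 None
45 None
90 None
135 None
[(0.4, [-51, 1, 63, 125, -1, 54, -78]), (0.5, [-39, 18, 57, 114, -17, 58, -64]), (0.55, [-35, 24, 54, 107, -22, 60, -62]), (0.6, [-31, 29, 51, 100, -25, 63, -62])]
[(-0.25, [-15, 31, 51, 97, -26, 65, -47]), (-0.2, [-21, 29, 51, 100, -25, 63, -52]), (-0.15, [-27, 28, 52, 102, -24, 62, -57]), (-0.1, [-33, 26, 52, 103, -24, 62, -62]), (-0.05, [-38, 26, 53, 104, -23, 62, -67])]
```

```bash
cat >> h.py <<'E'
def home(az,yaw): # elbow-in posture, TCP r=.65 z~.19
    q7=(yaw-az-93+180)%360-180
    robot.move_j([-az,26.8,-.7,91.8,.3,61.4,q7])
E
python3 - <<'E'
from h import *
st=get_state(); p=st["tcp_pos"]
robot.movel([p[0],p[1],.26],v=.15)
home(-2,0); print(get_state()["tcp_pos"],get_state()["ee_rot"])
dst=ch(36,0); D=[180,0,0]; dz=.06296-.015
robot.move_ptp([*dst,.2],D); print(np.round(get_state()["joint_positions"]))
robot.movel([*dst,.075],v=.12); hit=robot.movel([*dst,.012+dz-.003],v=.03,stop_force=4)
st=get_state(); print("down",hit,st["tcp_pos"],"expect z",.012+dz,st["gripper_width"]*92)
robot.command_gripper(.5); robot.movel([*dst,.2],v=.2)
print("t",get_state()["time_s"],np.round(get_state()["joint_positions"]))
f=lambda q:None if q is None else np.round(q).astype(int).tolist()
for x in (.4075,.4925): print(f(robot.inverse_kinematics([x,-.3012,.16],D)))
E
```

```text
[ 0.64759396 -0.05230223  0.1929734 ] [ 1.79967240e+02  9.49700891e-02 -2.36511233e+00]Traceback (most recent call last):
  File "<stdin>", line 6, in <module>
bench.IKError: the arm cannot take that pose within its joint ranges
```

Run:
```python
from h import *
f=lambda q:None if q is None else np.round(q).astype(int).tolist()
print(ch(36,0), get_state()["joint_positions"].round(1))
for x in (.55,.57,.59,.61,.63,.65): print(x,[f(robot.inverse_kinematics([x,y,.2],[180,0,0])) for y in(-.08,-.05,-.02)])
print([f(robot.inverse_kinematics(np.array([.591,-.021,.2]),[180,0,yw])) for yw in(0,2,10,90,180)])
```

```text
[35.99811448 -6.32770214] [  2.   26.9  -0.5  91.8   0.3  61.4 -91. ]
0.55 [[6, 17, -1, 105, 0, 58, -86], [3, 17, -2, 105, 1, 58, -89], [1, 17, -2, 106, 1, 58, -92]]
0.57 [[6, 19, -1, 102, 0, 59, -86], [3, 19, -2, 103, 1, 58, -89], [0, 19, -2, 103, 1, 58, -92]]
0.59 [[5, 21, -1, 99, 0, 59, -86], [3, 21, -2, 100, 1, 59, -89], [0, 21, -2, 100, 1, 59, -92]]
0.61 [[5, 23, -1, 97, 0, 60, -86], [3, 23, -1, 97, 1, 60, -89], [0, 23, -2, 97, 1, 60, -92]]
0.63 [[5, 25, -1, 94, 0, 61, -86], [2, 25, -1, 94, 1, 61, -89], [0, 25, -2, 94, 1, 61, -92]]
0.65 [[5, 27, -1, 91, 0, 62, -86], [2, 27, -1, 91, 1, 62, -89], [0, 27, -2, 91, 1, 62, -92]]
[[0, 21, -2, 100, 1, 59, -92], [1, 21, -2, 100, 1, 59, -90], [2, 21, -4, 100, 2, 59, -83], [15, 23, -21, 99, 9, 60, -9], [48, 45, -76, 97, 45, 75, 53]]
```

My bug: `ch()` was fed millimetres. I'll fix that and carry on.

```bash
sed -i 's/def ch(x,y):/def ch(x,y): x,y=x\/1000,y\/1000;/' h.py
python3 - <<'E'
from h import *
dst=ch(36,0); D=[180,0,0]; dz=.06296-.015; print(dst)
robot.move_ptp([*dst,.2],D); print(np.round(get_state()["joint_positions"]))
robot.movel([*dst,.075],v=.12); hit=robot.movel([*dst,.012+dz-.003],v=.03,stop_force=4)
st=get_state(); print("down",hit,st["tcp_pos"],"expect z",.012+dz,st["gripper_width"]*92)
robot.command_gripper(.5); robot.movel([*dst,.2],v=.2)
print("t",get_state()["time_s"],np.round(get_state()["joint_positions"]))
f=lambda q:None if q is None else np.round(q).astype(int).tolist()
for x in (.4075,.4925): print(f(robot.inverse_kinematics([x,-.3012,.16],D)))
E
```

```text
[ 0.59144211 -0.0208132 ]
[  0.  21.  -2. 100.   1.  59. -92.]
down True [ 0.59085881 -0.02099726  0.05988327] expect z 0.05996 27.83570277130585
t 14.65 [  0.  21.  -2. 100.   1.  59. -92.]
[27, 15, 6, 114, -2, 51, -55]
[25, 22, 4, 104, -2, 54, -60]
```

Run:
```python
from h import *
coil([.4925,-.3012],ch(-18,-32))
coil([.4085,-.3012],ch(-18,32))
save(snapshot("scene"),"g2",(180,100,440,295),3)
```

```text
grip 27.670446729221112 25.00081568956375 [ 0.49287596 -0.301349    0.06303676]
up 27.70016100241365 [-0.32076199 -1.03561488 -1.50035368]
down True [ 0.5325249  -0.04283353  0.0600257 ] expect z 0.060036758863780765
t 22.8667 [  3.  15.  -2. 108.   1.  57. -90.]
grip 27.937891320203406 25.002129524946213 [ 0.4089518  -0.30111172  0.0629582 ]
up 27.777189426994244 [ 0.22639061 -0.43539512 -1.73514331]
down True [0.54379472 0.02043653 0.05982388] expect z 0.05995819978280392
t 31.3333 [ -2.  17.  -5. 106.   2.  57. -97.]
```

View pics/g2.png

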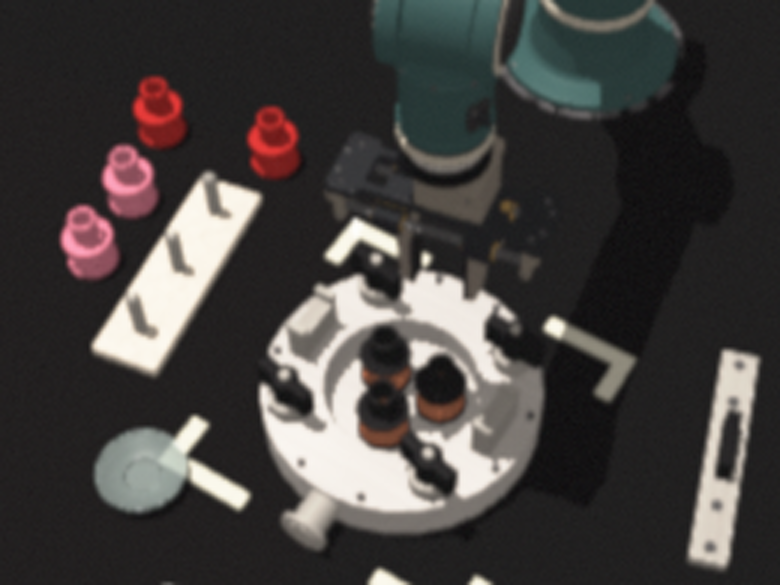

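All three coils stand upright in the cavity, with necks at (388,345), (440,378) and (382,400). The spindles are bare. The bar is at about (725,460). Next I'll look at the bar from nearby.

Run:
```python
from h import *
import pickle
robot.movel([.5438,.02,.26],v=.3)
home(29,7); robot.move_ptp([.42,.295,.28],[180,0,7])
print(get_state()["joint_positions"].round())
s=snapshot("wrist"); pickle.dump(s,open("d2.pkl","wb")); save(s,"b1",None,1.25)
```

```text
[ -35.    9.   -4.  105.    1.   66. -122.]
```

View pics/b1.png

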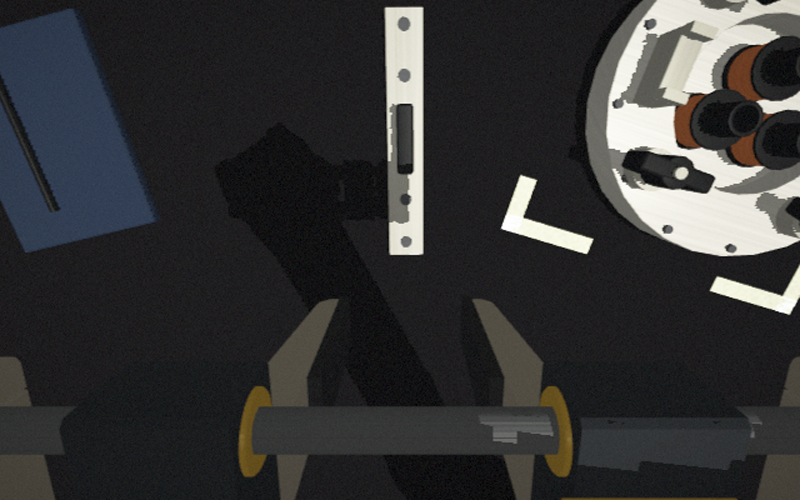

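Run:
```python
from h import *
import pickle
s=pickle.load(open("d2.pkl","rb"))
r=lambda L,z:np.array([px2w(s,((p[0]+.5)/1.25-.5,(p[1]+.5)/1.25-.5),z) for p in L])[:,:2].round(4)
b=r([(385,7),(422,7),(423,254),(388,254)],.014);print("bar",b,b.mean(0),np.linalg.norm(b-np.roll(b,-1,0),axis=1))
d=b[0]-b[3]+b[1]-b[2];a=np.degrees(np.arctan2(d[1],d[0]));print("ang",a)
g=r([(398,104),(412,104),(413,173),(398,173)],.046);print("grip",g,g.mean(0),np.linalg.norm(g-np.roll(g,-1,0),axis=1))
k=r([(681,173)],.108);print("knob1",k,ch(-80,80))
```

```text
bar [[0.6073 0.3357]
 [0.6114 0.3014]
 [0.3749 0.2695]
 [0.3704 0.3069]] [0.491    0.303375] [0.03454417 0.2386417  0.03766975 0.23864419]
ang 7.306675479290672
grip [[0.5214 0.313 ]
 [0.5229 0.3003]
 [0.4612 0.2917]
 [0.4595 0.3059]] [0.49125  0.302725] [0.01278828 0.06229647 0.0143014  0.06230586]
knob1 [[0.4919 0.0767]] [0.49126908 0.07828959]
```

Run:
```python
from h import *
import pickle
robot.command_gripper(.5)
robot.move_ptp([.491,.3030,.09],[180,0,7.3]); robot.movel([.491,.3030,.0185],v=.08,stop_force=8)
robot.command_gripper(0,f_grip=45); st=get_state(); print("grip",st["gripper_width"]*92,st["grasp_force"],st["tcp_pos"],st["ee_rot"])
z0=st["tcp_pos"][2]; open("z0","w").write(str(z0))
robot.movel([.491,.303,.22],v=.15)
home(0,79.9); st=get_state(); print(st["ee_rot"],st["tcp_pos"])
robot.move_ptp([*C,.19],[180,0,79.9]); robot.movel([*C,.088+.03+z0],v=.1)
st=get_state();print(st["tcp_pos"],st["ee_rot"],st["gripper_width"]*92,st["joint_positions"].round(),st["time_s"])
s=snapshot("scene"); w=snapshot("wrist"); pickle.dump((s,w),open("d3.pkl","wb"))
im=np.vstack([cv2.resize(s["img"][160:300,230:400],None,fx=3,fy=3,interpolation=2),])
save(s,"p1",(240,160,400,290),5)
```

```text
grip 15.185402308837915 45.000736713409424 [0.4911398  0.30280726 0.01867326] [ 1.79989258e+02 -8.20617602e-03  7.29325914e+00]
[-1.79958458e+02 -9.25691919e-02  7.77287078e+01] [ 0.64944614 -0.02599683  0.19363913]
[ 0.55663718 -0.01450434  0.13684972] [ 1.79968517e+02 -6.88574985e-03  7.98962944e+01] 15.317383304453276 [ -0.  22.  -2. 108.   1.  50. -13.] 40.5333
```

View pics/p1.png

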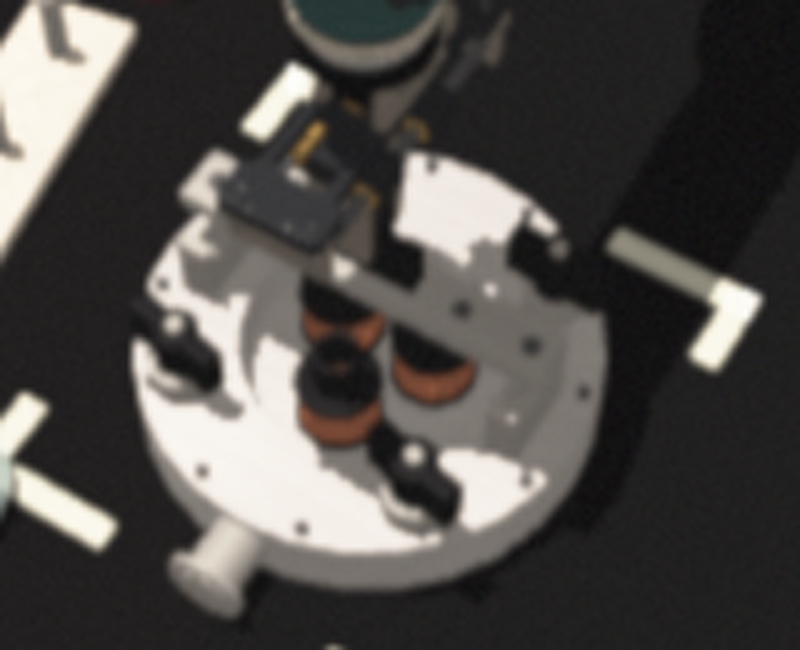

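Run:
```python
from h import *
z0=float(open("z0").read())
hit=robot.movel([*C,.088+z0-.003],v=.03,stop_force=6)
st=get_state();print(hit,st["tcp_pos"],"expect",.088+z0,st["ft_force"])
```

```text
True [ 0.55581929 -0.01455582  0.10664081] expect 0.10667326484001347 [-0.49466474 -0.83895301  5.04325218]
```

Run:
```python
from h import *
import pickle
robot.command_gripper(.35); robot.movel([*C,.2],v=.15)
robot.move_ptp([.45,-.014,.30],[180,0,79.9])
home(0,0); robot.move_ptp([.465,-.014,.30],[180,0,0])
w=snapshot("wrist"); s=snapshot("scene"); pickle.dump((w,s),open("d4.pkl","wb")); print(get_state()["time_s"],get_state()["joint_positions"].round())
save(w,"k1",(180,0,480,225),2.66)
for i,(x,y) in enumerate([(-80,80),(-80,-80),(80,-80),(80,80)]):
    print(i+1,w2px(w,[*ch(x,y),.108])[0].round(1))
print(w2px(w,[*C,.134]),w2px(w,[[*ch(0,120),.102],[*ch(0,-120),.102]]))
```

```text
45.6333 [ -0.   3.  -2. 109.   0.  68. -93.]
1 [239.4 154. ]
2 [383.3 179.4]
3 [418.6  22.9]
4 [258.1  -8.9]
[[324.93043052  90.17758494]] [[211.11704965  70.50926444]
 [435.20649294 112.38725211]]
```

View pics/k1.png

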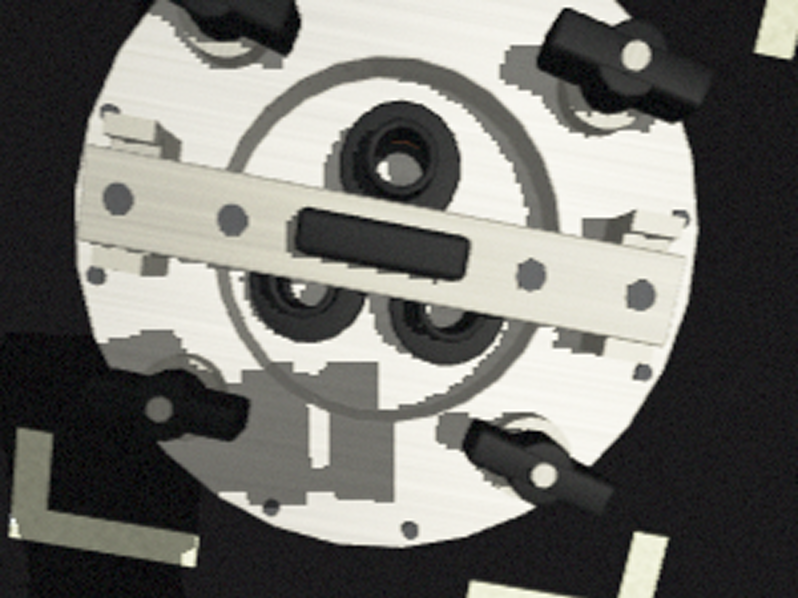

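Bar seated: its ends at original-image (210,72) and (434,114) match the predicted (211,71) and (435,112). The knob hubs also match. The wings look to be at about 0.05, 0.25, 0.2 and 0.25 rad. Starting round 1.

```bash
cat >> h.py <<'E'
K={1:(-80,80),2:(-80,-80),3:(80,-80),4:(80,80)}
def turn(i,a,b):
    p=ch(*K[i]); Y=np.degrees(YAW)+90; ya=Y-np.degrees(a)
    robot.command_gripper(.42)
    az=np.degrees(np.arctan2(p[1],p[0]))
    q=robot.inverse_kinematics([*p,.155],[180,0,ya])
    if q is None or abs(q[2])>12: home(az-2,ya)
    robot.move_ptp([*p,.155],[180,0,ya])
    hit=robot.movel([*p,.077],v=.12,stop_force=8)
    robot.command_gripper(0,f_grip=35); w=get_state()["gripper_width"]*92
    th=lambda: np.radians(((Y-get_state()["ee_rot"][2])+30)%360-30)
    t0=th(); q=np.array(get_state()["joint_positions"]); q[6]-=np.degrees(b-t0); robot.move_j(q)
    st=get_state(); print(i,"hit",hit,"w %.1f from %.2f to %.3f Mz %.2f"%(w,t0,th(),st["torque"][2]),st["tcp_pos"].round(4),"q7 %.0f"%st["joint_positions"][6],end=" ")
    robot.command_gripper(.42); robot.movel([*p,.155],v=.2); print("t %.1f"%get_state()["time_s"])
E
python3 - <<'E'
from h import *
turn(1,.05,.9)
E
```

```text
1 hit False w 15.6 from 0.05 to 0.899 Mz 0.02 [0.4933 0.0779 0.0777] q7 -80 t 50.1
```

Run:
```python
from h import *
import pickle
turn(3,.2,.9); turn(2,.25,.9); turn(4,.25,.9)
p=ch(*K[4]); robot.movel([p[0],p[1],.2],v=.3)
home(0,0); robot.move_ptp([.45,-.014,.34],[180,0,0])
w=snapshot("wrist"); save(w,"k2",(170,0,480,225),2.55); print(get_state()["time_s"])
```

```text
3 hit False w 15.5 from 0.20 to 0.898 Mz -0.02 [ 0.6228 -0.1078  0.0779] q7 -61 t 54.3
2 hit False w 15.1 from 0.25 to 0.898 Mz -0.12 [ 0.4658 -0.0802  0.0779] q7 -58 t 59.1
4 hit False w 16.0 from 0.25 to 0.898 Mz -0.11 [0.65   0.0501 0.0778] q7 -75 t 63.2
64.9417
```

View pics/k2.png

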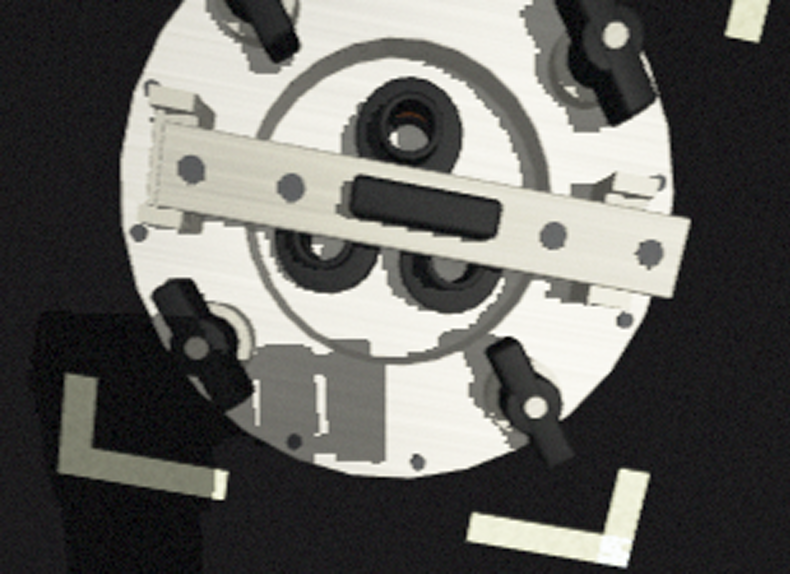

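Round 1 is done, with all wings at about 0.9 rad. The bar has been knocked along its length: it now runs from x=158 to x=690, with its grip at (425,206). I'll measure the shift and reseat it.

Run:
```python
from h import *
w=snapshot("wrist")
f=lambda p:((p[0]+.5)/2.55+170-.5,(p[1]+.5)/2.55-.5)
g=px2w(w,f((425,206)),.134)[:2]; b=np.array([px2w(w,f(p),.102)[:2] for p in[(165,120),(155,208),(671,298),(690,218)]])
d=b[3]-b[0]+b[2]-b[1]; print("grip",g,"bar",b.mean(0),"ang",np.degrees(np.arctan2(d[1],d[0]))+180,[np.linalg.norm(b[0]-b[3]),np.linalg.norm(b[0]-b[1])])
print("offset in chamber", [np.array([[np.cos(YAW),np.sin(YAW)],[-np.sin(YAW),np.cos(YAW)]])@(q-C) for q in(g,b.mean(0))])
```

```text
grip [ 0.55199444 -0.02637219] bar [ 0.55167751 -0.02684586] ang 80.355694087621 [np.float64(0.23825326280309425), np.float64(0.037316284648805695)]
offset in chamber [array([-0.0018615 , -0.01239065]), array([-0.00209046, -0.01291256])]
```

Run:
```python
from h import *
z0=float(open("z0").read()); Y=79.9; p=ch(-1,-12.5)
home(-2,Y); robot.command_gripper(.4); robot.move_ptp([*p,.19],[180,0,Y])
print(robot.movel([*p,.088+z0],v=.1,stop_force=8))
robot.command_gripper(0,f_grip=45); st=get_state(); print(st["gripper_width"]*92,st["tcp_pos"]); zz=st["tcp_pos"][2]
robot.movel([*p,zz+.02],v=.08); robot.movel([*C,zz+.02],v=.05)
hit=robot.movel([*C,zz-.003],v=.03,stop_force=6); print(hit,get_state()["tcp_pos"],zz)
robot.command_gripper(.35); robot.movel([*C,.2],v=.15); 
home(0,0); robot.move_ptp([.45,-.014,.34],[180,0,0])
w=snapshot("wrist"); save(w,"k3",(170,0,480,225),2.55); print(get_state()["time_s"])
print((w2px(w,[[*C,.134],[*ch(0,120),.102],[*ch(0,-120),.102]])-[170,0])*2.55)
```

```text
False
14.988081291396096 [ 0.55327269 -0.02668277  0.10716378]
True [ 0.55566544 -0.01460176  0.10717182] 0.10716378190405496
73.3833
[[394.82973015 195.77070186]
 [129.13859501 151.90464409]
 [652.90313923 250.6751194 ]]
```

View pics/k3.png

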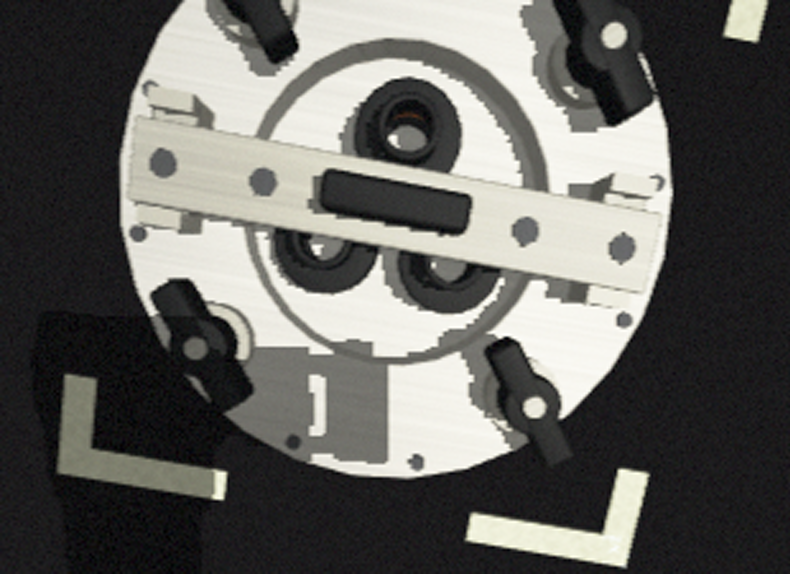

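The bar is centred again, with ends at (131,157) and (655,250) against a prediction of (129,152) and (653,251). Next is round 2, then round 3.

Run:
```python
from h import *
for i in (1,3,2,4): turn(i,.9,1.7)
for i in (1,3,2,4): turn(i,1.7,2.38)
p=ch(*K[4]); robot.movel([p[0],p[1],.2],v=.3)
home(0,0); robot.move_ptp([.45,-.014,.34],[180,0,0])
w=snapshot("wrist"); save(w,"k4",(170,0,480,225),2.55); print(get_state()["time_s"])
```

```text
1 hit False w 15.7 from 0.90 to 1.698 Mz -0.05 [0.4923 0.0779 0.0776] q7 -124 t 77.7
3 hit False w 15.6 from 0.90 to 1.698 Mz -0.06 [ 0.6215 -0.1067  0.0778] q7 -106 t 82.0
2 hit False w 15.7 from 0.90 to 1.698 Mz -0.03 [ 0.4644 -0.0798  0.0777] q7 -103 t 87.0
4 hit False w 15.7 from 0.90 to 1.698 Mz -0.03 [0.6494 0.0508 0.0777] q7 -116 t 91.5
1 hit False w 15.2 from 1.70 to 2.378 Mz -0.10 [0.4921 0.0788 0.0776] q7 -161 t 95.4
3 hit False w 15.6 from 1.70 to 2.378 Mz -0.02 [ 0.6222 -0.1055  0.0777] q7 -142 t 99.6
2 hit False w 15.4 from 1.70 to 2.378 Mz -0.08 [ 0.4645 -0.0783  0.0776] q7 -142 t 104.4
4 hit False w 15.6 from 1.70 to 2.378 Mz -0.05 [0.6499 0.0515 0.0777] q7 -155 t 108.8
111.1417
```

View pics/k4.png

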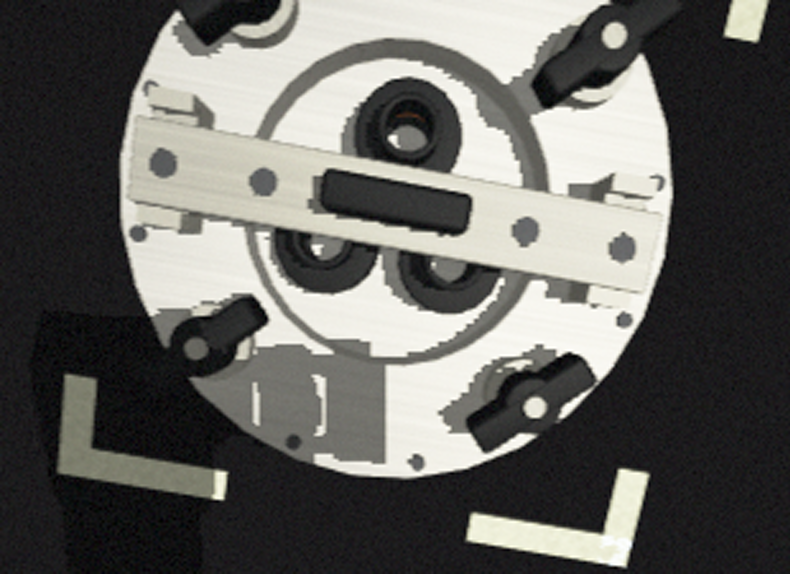

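All four wings rise at about 34° to the right, which corresponds to about 2.38 rad. The bar is centred and the coils are upright. Handing in.

```bash
python3 -c "
from h import *
print(robot.sign_off())"
```

```text
the job is handed in; nothing more can be done
None
```

I handed the job in at about 111 s: three coils stand upright in the chamber, the bar lies centred in its saddles (I reseated it after it slid about 13 mm along its length during round 1), and all four knobs were tightened crisscross in three rounds to about 2.38 rad; the sign-off returned no verdict.

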